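# Press a dowel flush with one turn of a bench press

### The job

Slide the loose aluminium bar with the dowel standing up out of it, dowel end first, between the guides of the red hand press and gently home against the brass back stop, so that the dowel sits under the punch, and let go of it. Then take the flywheel by its handle and bring it round exactly one full turn the way the yellow arrow points (top away from the robot), steadily and without forcing the handle or letting the wheel run away, so that the punch presses the dowel flush and comes back up and the wheel rests in its detent with the handle at the top again. Let go and leave the other things on the table where they are.

Things in the scene. Friction and masses are not known exactly. Their poses are not given: they have to be found in the camera images.
- press: Red bench press, fixed. Origin on the table straight below the punch axis; x = feed direction, y to its left, z up. Base x -135 to 95 mm, y ±95 mm, 30 mm high; the bar slides on its flat top. Columns x ±33 mm, y ±55 to ±77 mm, 253 mm high; the ram guide between them (x ±28 mm) has its underside 100 mm above the table; punch face at rest 72 mm above the table.
- guide_mouth (a point): Middle of the mouth of the two steel guides, on the base top (press x -58 mm, y 0, z 30 mm), 14 mm high. 59 mm wide here, they narrow to a 42.6 mm channel from press x -34 to 18 mm. The -y guide is the fence (face at y -20.3 mm). A sprung brass pusher in the +y guide at x -6 mm squeezes the bar onto the fence, so the last 28 mm drag: 5 to 10 N. Axes as the press.
- backstop: Brass back stop 50 mm wide, 18 mm high, fixed across the far end of the guides. Origin at the foot of its front face, which the bar's dowel end must touch: press x 15 mm, y 0, z 30 mm. The drag ends and the push rises sharply when the bar meets it. It must not be rammed: over 35 N on it is too hard.
- bar_center (a point): Centre, half-way up, of the loose aluminium bar to be worked: 130 mm long (its x), 40 mm wide (y), 24 mm high, about 0.33 kg. The dowel stands up from its top 50 mm from the centre towards its +x end. Home, this centre is at press x -50, y 0, z 42 mm. Grip it across its width 38 mm from the centre towards -x, the end away from the dowel, to stay clear of the press.
- dowel_hole (a point): Middle of the dowel hole on the bar's top face, on the dowel's axis, 15 mm from the bar's +x end and 24 mm above its underside. Home, it lies under the punch (press x 0, y 0).
- dowel (a joint): How far the steel dowel (8 mm thick) has been pressed into the bar, m: 0 = 11 mm proud, 0.011 = flush. It starts 7 to 11 mm proud, and takes about 100 N of the punch to move.
- flywheel (a joint): Turn of the flywheel, rad: 0 = start, in its detent, punch up, handle straight above the shaft; grows as the top moves in press +x (the arrow's way); 6.283 = one turn. Load at the handle: 2 N free, 8 to 16 N into or out of the detent, up to 15 N pressing the dowel between 1.3 and 3.1 rad. Within 0.08 rad of the full turn the sprung detent draws a released wheel home. Over 5 rad/s is running away.
- shaft (a point): Middle of the flywheel on its axis, which runs along press y: press x 0, y -110, z 201 mm. Wheel 179 mm across, 24 mm thick, about 3 kg, standing outside the -y column. Half a turn brings the punch 18 mm down, to the bar's top, the other half takes it up again. A detent bracket above its hub (press y -77 to -95 mm) is 295 mm high. Axes as the press.
- grip: Black flywheel handle: sleeve 25 mm thick, 96 mm long along press y, spinning freely on its spindle. Origin in its middle: 70 mm from the wheel's axis, press y -178 mm, 57 mm out from the wheel's face; 271 mm above the table at the start, 131 mm at half a turn. Grip it from above, fingers on its press +x and -x sides. It runs on a rigid circle. Over 160 N on it (all fingers added) is forcing it.
- done_bar: bystander: a finished bar of the same size, its dowel already flush; origin below its centre
- wrench: bystander: steel spanner 180 mm long, lying
- screwdriver: bystander: screwdriver with yellow handle, 200 mm long, lying
- collet_nut: bystander: dark steel nut ring, 40 mm across, 18 mm high
- mouse: bystander: black computer mouse 105 x 60 x 33 mm
- marker: bystander: black and green marker pen 135 mm long, lying
- dowel_jar: bystander: clear jar with white cap, 56 mm across, 60 mm high

How it is judged:
By the outcome, as a careful person would: the job done as asked, in the order asked, and still so for the second after the job is handed in, with the robot touching nothing.
It also fails if it takes over 72 s, if anything falls off the work surface, if the arm or the gripper's body presses on something with over 40 N, if the wrist force passes 120 N, or if a joint passes its speed limit or range.

### The arm

A 7-joint arm with a two-finger parallel gripper is mounted at the origin on the work surface. World frame = base frame: x ahead of the robot, y to its left, z up, the work surface at z = 0. Lengths are in m, angles in degrees, forces in N, time in s.
With the tool pointing down it reaches from about 0.425 to 0.95 m from the base axis. Payload 4.7 kg.
Tool frame: the origin (TCP) lies between the finger pads; the fingertips stand tcp_to_tips ahead of it and the grasp point (between the pads) lies 11 mm behind it (tcp_to_tips is the distance from the TCP to the fingertips, in m); z points along the fingers, y is the direction in which the jaws open and shut (so a half turn about z gives the same grasp; the last joint's range is limited). The gripper opens to 85 mm and grips with 20 to 120 N. Pads are 22 mm wide; open, the fingers measure 114 mm over their backs; the gripper's body (76 mm by 85 mm) begins 54 mm behind the grasp point. The pads swing forward as they close: fully open they stand 13 mm farther back than shut.
Start: joints at [-1.656, 26.849, -2.785, 87.806, 1.381, 65.374, -4.715], TCP at [0.675, 0, 0.239] pointing down, gripper open.
Joint ranges: [-148.3, 148.3], [-19.14, 114.17], [-79.39, 73.82], [5.75, 140.21], [-59.74, 239.74], [12.07, 113.84], [-152.46, 152.46]. Speed limits (degrees/s): [147.25, 147.25, 180, 180, 180, 180, 180].

### API

Orientations are given as [roll, pitch, yaw] about the fixed x, y, z axes, in that order (R = Rz(yaw) Ry(pitch) Rx(roll)).
In Python, from plant import * gives the robot as it stands.
- The arm moves only by the tool send_rows, never from a script. Its argument "series" is a list that holds one entry, the list of rows, each a list of 7 numbers: the shift along the tool's x, y, z in mm, then the turn, a rotation vector about the tool's x, y, z in rad, then the finger opening in mm, from 0 to 85.4. In form: [[[tx, ty, tz, rx, ry, rz, hand], ...]]. A call has exactly 5 rows; each row shifts and turns the commanded pose from where the row before left it, along the tool's axes as they then stand; what a row does not reach is not made up. A row lasts 1/8 s, in which the tool goes at most 62.5 mm and 10.7 degrees, less where a joint would pass 70% of its speed; a pose out of reach is approached as far as the arm can. A call with a gripper value outside its range is refused whole. The fingers move at their own pace and stop on an object; "newtons" is the grip in N (left out, the last holds). Time passes only in rows, so rows that do not move let the fingers close, or fill a call up. It gives the time, the measured TCP pose, the force and the opening at its end, in the units of the state.
- read_state(): the state, without advancing time (a new reading comes with each control period).
- camera(name): name is "scene" or "side" or "wrist"; returns a dict with "image" (400x640x3 uint8, red, green, blue), "K" (3x3 intrinsics, pixels), "rvec" (rotation vector, rad) and "tvec" (3), from world to camera coordinates, as OpenCV has them. Camera axes: x right, y down, z forward; pixel columns grow to the right and rows downward; lengths in m; the calibration is good to about 2 mm. A picture is of the moment at which its call begins. There is no depth.
- job_done(): hands the job in, once; it reports no verdict.
The state is a dict: "t": time; "qpos": joint angles; "qvel": joint speeds; "joint_torque": joint torques, N m; "position": TCP position; "tool_rot": TCP orientation; "ft_force": force on the tool from outside, world axes, zero at the start; "torque": the same for the moment, N m; "width": opening from 0.0 (shut) to 1.0 (fully open).
Only numpy, scipy, OpenCV 4.12 (cv2) and the standard library are available. Lean on these libraries where they do the work, as an engineer would, in place of code of your own. Each camera call takes 0.05 s, during which the arm holds its last target. There are 200 camera calls.

## Working session

There is one attempt and no reset: what is moved stays moved. The work goes in short steps, Python scripts to look and compute and a tool call to move; the robot and the scene stay as the last step left them, time stands still between calls to the robot, and variables do not carry over. Pictures are saved under pics/ and viewed, about 8 in all and at most 12, crops included, and the job is handed in when it is done.

Besides the shell and the picture viewer there is one more tool, called after "Request:" as name(argument=value, ...) on one line, values as JSON. send_rows: Moves the arm, as the interface text tells. Its arguments: {"type":"object","properties":{"series":{"type":"array","items":{"type":"array","items":{"type":"array","items":{"type":"number"}}}},"newtons":{"type":"number"}},"required":["series"]}

```bash
ls; mkdir -p pics; python3 - <<'E'
from plant import *
import cv2,numpy as np
s=read_state();print(s)
for n in ["scene","side"]:
    c=camera(n);cv2.imwrite(f"pics/{n}0.png",c["image"][:,:,::-1]);np.savez(f"{n}0.npz",**c)
    print(n,c["K"].tolist(),c["rvec"],c["tvec"])
E
```

```text
pics
{'t': 0.0, 'qpos': array([-1.65708678, 26.89920023, -2.78497309, 87.8761734 ,  1.3820016 ,
       65.37462872, -4.71481641]), 'qvel': array([-0.02644712,  0.07088372, -0.09633301,  0.03833679, -0.08808996,
       -0.10764092,  0.0489624 ]), 'joint_torque': array([ 1.18357209e-03, -5.10321057e+01, -4.63755790e-02, -2.37716943e+01,
        1.05899444e-02,  7.35067850e-03,  1.56414734e-05]), 'position': array([6.74412438e-01, 2.64285043e-05, 2.38221062e-01]), 'tool_rot': array([-1.79883715e+02,  5.10397554e-03,  9.00048298e+01]), 'ft_force': array([ 0.63289409, -0.81515878, -0.32506695]), 'torque': array([-0.01130881, -0.02595226, -0.02783533]), 'width': 0.9984217719438293}
scene [[402.41727326658776, 0.0, 319.08501783998526], [0.0, 402.41727326658776, 197.2880332454253], [0.0, 0.0, 1.0]] [ 0.71607933  2.58589487 -1.17975421] [ 0.47432796 -0.08316251  1.59108828]
side [[395.8195253850275, 0.0, 318.44291905967634], [0.0, 395.8195253850275, 196.73719817892862], [0.0, 0.0, 1.0]] [ 2.25448011 -0.6322008   0.30206288] [-0.45596608  0.34067936  1.18927301]
```

View pics/scene0.png

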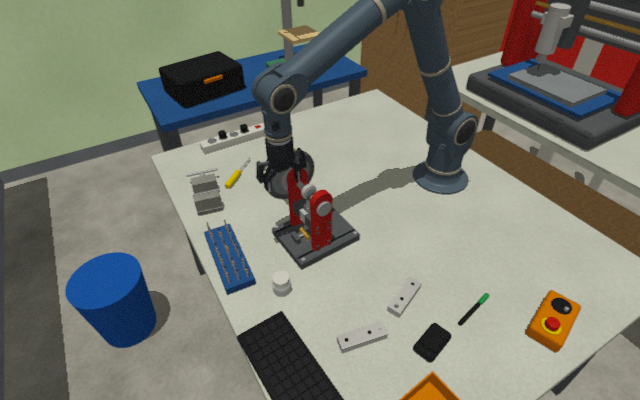

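View pics/side0.png

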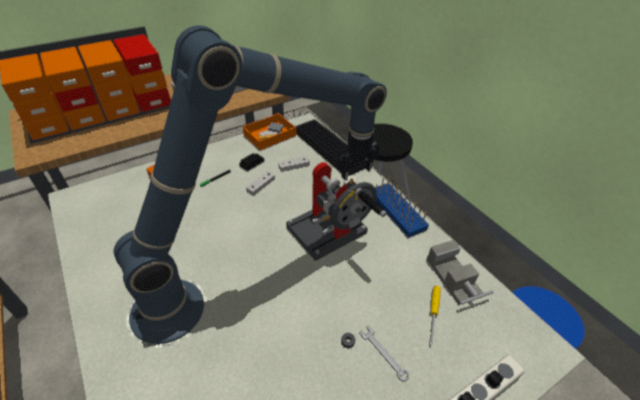

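The scene view shows the press around (315,230), with two bars at (405,296) and (362,336). In the side view the press is at (335,215) and the bars at (261,182) and (294,164). Next I'll enlarge the crops.

```bash
python3 - <<'E'
import cv2,numpy as np
a=cv2.imread("pics/scene0.png");b=cv2.imread("pics/side0.png")
r=lambda i,x,y:cv2.resize(i[y:y+75,x:x+100],(400,300),interpolation=cv2.INTER_CUBIC)
o=np.vstack([np.hstack([r(a,330,275),r(a,265,190)]),np.hstack([r(b,235,135),r(b,285,160-5)])])
# scene bars: (330,275) ; scene press (265,190); side bars (235,135); side press(285,155)  all x4
cv2.imwrite("pics/c1.png",o)
E
```

```text
(no output)
```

View pics/c1.png

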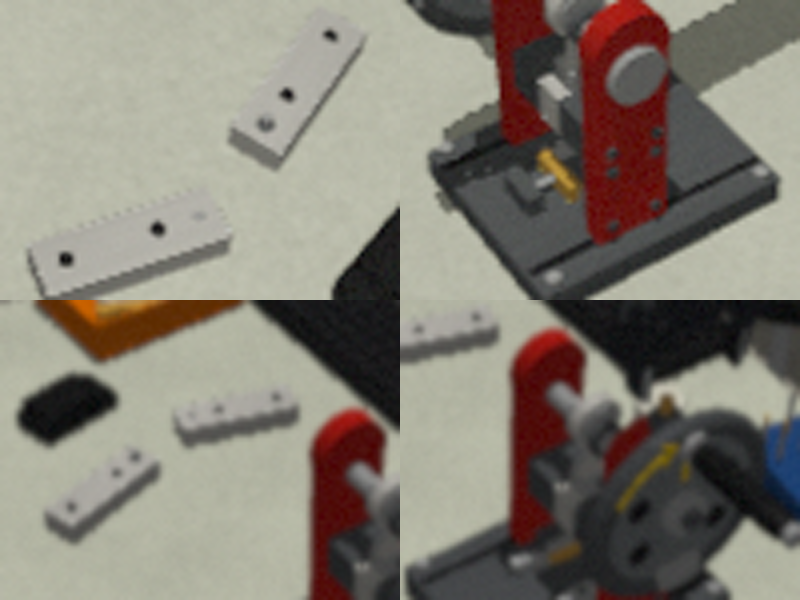

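The dowel bar is the upper-right one in the scene crop: its dowel is at about scene (396,305) and side (269,174). The other bar is flush. Now coarse poses.

```bash
cat > h.py <<'E'
import numpy as np,cv2
from scipy.optimize import least_squares
from scipy.spatial.transform import Rotation as Ro
def ld(f): return dict(np.load(f))
def proj(c,P): return cv2.projectPoints(np.asarray(P,float).reshape(-1,3),c["rvec"],c["tvec"],c["K"],None)[0][:,0]
def back(c,uv,z):
    R=cv2.Rodrigues(c["rvec"])[0];o=-R.T@c["tvec"].ravel()
    d=R.T@np.linalg.inv(c["K"])@np.array([*uv,1.]);return o+d*(z-o[2])/d[2]
def w(p,P):  # p=x,y,yaw ; local points -> world
    P=np.asarray(P,float).reshape(-1,3);c,s=np.cos(p[2]),np.sin(p[2])
    return np.c_[p[0]+c*P[:,0]-s*P[:,1],p[1]+s*P[:,0]+c*P[:,1],P[:,2]]
def fit(obs,p0):  # obs: list of (cam, local pts, pixels)
    f=lambda p:np.concatenate([(proj(c,w(p,P))-np.array(u)).ravel() for c,P,u in obs])
    r=least_squares(f,p0,loss="soft_l1",f_scale=1.5);return r.x,f(r.x).reshape(-1,2)
E
python3 - <<'E'
from h import *
a=ld("scene0.npz");b=ld("side0.npz")
S=lambda x,y:(330+x/4,275+y/4)
for n,uv,z in [("dowelend L",S(232,130),.024),("top",S(320,10),.024),("right",S(365,38),.024),("near",S(275,152),.024),("dowel",S(265,122),.033)]: print(n,back(a,uv,z).round(3))
print("dowel side",back(b,(268.8,173.8),.033).round(3), back(b,(235+72/4,135+207/4),.024).round(3))
P=lambda x,y:(265+x/4,190+y/4)
for uv in [P(30,155),P(375,180),P(145,300)]: print("base",back(a,uv,.03).round(3))
D=lambda x,y:(285+x/4,155+y/4)
print("base side",back(b,D(8,270),.03).round(3))
print("handle tip ends", [back(b,D(*q),.271).round(3) for q in [(290,150),(395,225)]])
E
```

```text
dowelend L [0.557 0.384 0.024]
top [0.438 0.336 0.024]
right [0.427 0.372 0.024]
near [0.543 0.413 0.024]
dowel [0.538 0.395 0.033]
dowel side [0.535 0.382 0.033] [0.449 0.351 0.024]
base [ 0.701 -0.052  0.03 ]
base [0.472 0.12  0.03 ]
base [0.693 0.132 0.03 ]
base side [0.47  0.107 0.03 ]
handle tip ends [array([ 0.609, -0.096,  0.271]), array([ 0.627, -0.198,  0.271])]
```

```bash
python3 - <<'E'
import plant
from plant import *
from h import *
print([ (n,getattr(plant,n)) for n in dir(plant) if n[0]!='_' and not callable(getattr(plant,n))])
c=camera("wrist");s=read_state()
R=cv2.Rodrigues(c["rvec"])[0];o=-R.T@c["tvec"].ravel()
T=Ro.from_euler("xyz",s["tool_rot"],degrees=True).as_matrix()
print("cam pos in tool",T.T@(o-s["position"]),"\ncam axes in tool\n",(T.T@R.T).round(3),c["K"][0])
print(T.round(3))
cv2.imwrite("pics/w0.png",c["image"][:,:,::-1])
E
```

```text
[('tcp_to_tips', 0.008)]
cam pos in tool [ 0.06536176 -0.00088891 -0.13524915] 
cam axes in tool
 [[-0.    -0.965 -0.261]
 [ 1.    -0.001  0.001]
 [-0.001 -0.261  0.965]] [302.87345509   0.         318.54245796]
[[-0.     1.    -0.001]
 [ 1.     0.    -0.   ]
 [-0.    -0.001 -1.   ]]
```

Request:
send_rows(series=[[[0,0,-50,0,0,0,85],[0,0,-50,0,0,0,85],[0,-40,-50,0,0,0.17,85],[50,-30,0,0,0,0.17,85],[50,-30,0,0,0,0.17,85]]])

```text
t: 0.78
position: [0.6024, 0.1117, 0.3893]
tool_rot: [179.9, -0.1, 60.3]
ft_force: [0.1, 1.5, 0.9]
width: 0.992
```

```bash
cat >> h.py <<'E'
def plan(pos,rot,targets,hand):
    """targets: list of (xyz, yaw_deg or None, nrows) -> rounded rows, tool kept pointing down"""
    p=np.array(pos,float);R=Ro.from_euler("xyz",rot,degrees=True)
    for xyz,yaw,n in targets:
        p0=p.copy();R1=Ro.from_euler("xyz",[180,0,yaw],degrees=True)
        for k in range(n):
            goal=p0+(np.array(xyz)-p0)*(k+1)/n
            d=R.inv().apply(goal-p)*1e3; rv=(R.inv()*R1).as_rotvec()/(n-k)
            row=[*d.round(1),*rv.round(3),hand];print([float(v) for v in row])
            p=p+R.apply(np.array(row[:3])/1e3);R=R*Ro.from_rotvec(row[3:6])
        print("-",p.round(4),R.as_euler("xyz",degrees=True).round(1))
E
python3 - <<'E'
from h import *; from plant import *
s=read_state();print(s["qpos"].round(1))
plan(s["position"],s["tool_rot"],[((.455,.363,.25),20,7),((.455,.363,.25),20,3)],85)
E
```

```text
[-13.8  15.9  -0.8  84.4   0.2  79.6 -44.4]
[20.7, -36.1, 19.9, 0.0, -0.0, 0.1, 85.0]
[17.0, -38.0, 19.8, 0.0, -0.0, 0.101, 85.0]
[13.1, -39.5, 19.9, 0.0, -0.0, 0.1, 85.0]
[9.1, -40.6, 19.9, 0.0, -0.0, 0.101, 85.0]
[5.0, -41.4, 19.9, 0.0, -0.001, 0.1, 85.0]
[0.8, -41.6, 19.8, 0.0, -0.0, 0.101, 85.0]
[-3.4, -41.5, 19.9, 0.001, -0.001, 0.1, 85.0]
- [0.455 0.363 0.25 ] [-180.    0.   20.]
[-0.0, 0.0, -0.0, -0.0, 0.0, 0.0, 85.0]
[-0.0, 0.0, -0.0, -0.0, 0.0, 0.0, 85.0]
[-0.0, 0.0, -0.0, -0.0, 0.0, 0.0, 85.0]
- [0.455 0.363 0.25 ] [-180.    0.   20.]
```

Request:
send_rows(series=[[[20.7,-36.1,20,0,0,0.1,85],[17,-38,20,0,0,0.1,85],[13,-39.5,20,0,0,0.1,85],[9,-40.6,20,0,0,0.1,85],[5,-41.4,20,0,0,0.1,85]]])

```text
t: 1.4
position: [0.495, 0.2908, 0.2873]
tool_rot: [180.0, 0.0, 31.9]
ft_force: [-0.5, 0.4, -0.9]
width: 0.999
```

Request:
send_rows(series=[[[1,-41.6,20,0,0,0.1,85],[-3.4,-41.5,20,0,0,0.1,85],[0,0,0,0,0,0,85],[0,0,0,0,0,0,85],[0,0,0,0,0,0,85]]])

```text
t: 2.02
position: [0.4546, 0.3601, 0.2487]
tool_rot: [180.0, -0.1, 20.5]
ft_force: [0.5, -0.6, -1.1]
width: 0.994
```

```bash
python3 - <<'E'
from plant import *
from h import *
c=camera("wrist");np.savez("w1.npz",**c);cv2.imwrite("pics/w1.png",c["image"][:,:,::-1])
b=camera("scene");np.savez("scene1.npz",**b);cv2.imwrite("pics/scene1.png",b["image"][:,:,::-1])
b=camera("side");np.savez("side1.npz",**b);cv2.imwrite("pics/side1.png",b["image"][:,:,::-1])
E
```

```text
(no output)
```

View pics/w1.png

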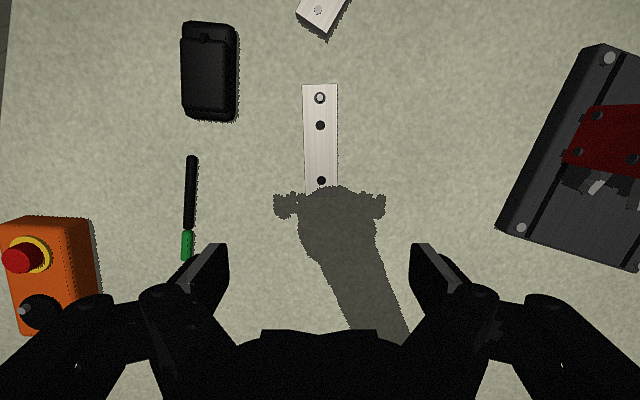

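The wrist view shows the bar's top face, with corners (303,85) and (337,84), and the dowel at (320,98). The press base is on the right. Now a precise fit, plus the unobstructed press crops.

```bash
python3 - <<'E'
from h import *
c=ld("w1.npz");g=cv2.cvtColor(c["image"],cv2.COLOR_RGB2GRAY).astype(float)
L=[];Rr=[]
for v in range(90,184,4):
    row=cv2.GaussianBlur(g,(3,3),0)[v,285:360];d=np.diff(row)
    l=285+np.argmax(d[:30])+.5; r=285+35+np.argmin(d[35:])+.5
    L.append((l+0,v));Rr.append((r,v))
col=np.median(g[70:95,308:332],1); vt=70+np.argmax(np.diff(col))+.5
pl=np.polyfit([p[1] for p in L],[p[0] for p in L],1);pr=np.polyfit([p[1] for p in Rr],[p[0] for p in Rr],1)
print(pl,pr,vt,[p[0] for p in L],[p[0] for p in Rr])
def bk(f,v): return back(c,(np.polyval(f,v),v),.024)[:2]
l1,l2=bk(pl,90),bk(pl,180);r1,r2=bk(pr,90),bk(pr,180)
for a,b in((l1,l2),(r1,r2)): print("yaw",np.degrees(np.arctan2(*(a-b)[::-1])))
e=back(c,(320,vt),.024);print("end mid",e,"width",np.linalg.norm(l1-r1))
d=[back(c,(319.5,98),z) for z in(.033,)];print("dowel",d)
yaw=np.arctan2(*((l1-l2)+(r1-r2))[::-1]);u=np.array([np.cos(yaw),np.sin(yaw)])
mid=(l1+r1)/2;t=(e[:2]-mid)@u;end=mid+u*t
print("center",end-.065*u,"grip",end-.103*u,np.degrees(yaw),"dowel dist from center",(d[0][:2]-(end-.065*u))@u)
a=cv2.imread("pics/scene1.png");b=cv2.imread("pics/side1.png")
r=lambda i,x,y,k:cv2.resize(i[y:y+600//k,x:x+400//k],(400,600),interpolation=cv2.INTER_CUBIC)
cv2.imwrite("pics/c2.png",np.hstack([r(a,268,160,4),r(b,285,145,4)]))
E
```

```text
[-1.73913043e-02  3.04948551e+02] [2.89130435e-02 3.31984493e+02] 84.5 [np.float64(301.5), np.float64(302.5), np.float64(302.5), np.float64(302.5), np.float64(302.5), np.float64(302.5), np.float64(302.5), np.float64(302.5), np.float64(302.5), np.float64(303.5), np.float64(303.5), np.float64(303.5), np.float64(303.5), np.float64(303.5), np.float64(303.5), np.float64(303.5), np.float64(303.5), np.float64(304.5), np.float64(304.5), np.float64(304.5), np.float64(304.5), np.float64(304.5), np.float64(304.5), np.float64(285.5)] [np.float64(336.5), np.float64(336.5), np.float64(322.5), np.float64(336.5), np.float64(336.5), np.float64(336.5), np.float64(336.5), np.float64(336.5), np.float64(336.5), np.float64(336.5), np.float64(336.5), np.float64(336.5), np.float64(336.5), np.float64(336.5), np.float64(336.5), np.float64(336.5), np.float64(336.5), np.float64(336.5), np.float64(336.5), np.float64(336.5), np.float64(336.5), np.float64(336.5), np.float64(336.5), np.float64(336.5)]
yaw 18.715166163796383
yaw 23.045650481433068
end mid [0.5481228  0.39301406 0.024     ] width 0.035085895920557775
dowel [array([0.53398135, 0.38834287, 0.033     ])]
center [0.48697435 0.37094057] grip [0.45147009 0.35739629] 20.881000992470607 dowel dist from center 0.050122373855683196
```

View pics/c2.png

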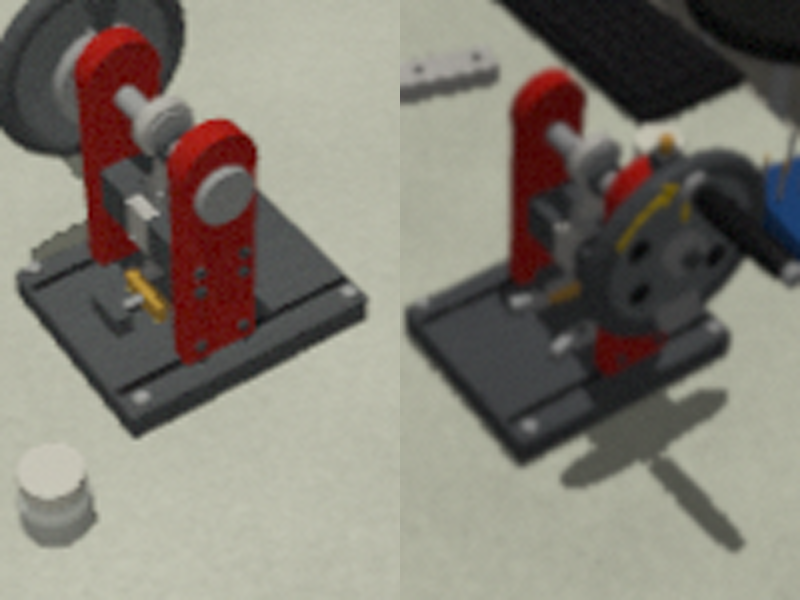

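```bash
python3 - <<'E'
from h import *
c=ld("w1.npz")
bk=lambda u,v:back(c,(u,v),.024)[:2]
l1,l2,r1,r2=bk(302.4,90),bk(304.6,178),bk(336.6,90),bk(336.9,178)
for a,b in((l1,l2),(r1,r2)): print("yaw",np.degrees(np.arctan2(*(a-b)[::-1])))
print("width",np.linalg.norm(l1-r1))
yaw=np.arctan2(*((l1-l2)+(r1-r2))[::-1]);u=np.array([np.cos(yaw),np.sin(yaw)])
mid=(l1+r1)/2;t=(bk(319.5,84.5)-mid)@u;end=mid+u*t
dw=back(c,(319.5,98),.033)[:2]
print("center",end-.065*u,"from dowel",dw-.05*u,"grip",end-.103*u,np.degrees(yaw))
a=ld("scene1.npz");b=ld("side1.npz")
S=lambda x,y:(268+x/4,160+y/4);D=lambda x,y:(285+x/4,145+y/4)
P=[(.095,-.095,.03),(.095,.095,.03),(-.135,.095,.03),(.095,.095,0),(-.135,.095,0)]
U=[S(18,277),S(133,415),S(366,300),S(136,437),S(366,322)]
Q=[(-.135,.095,.03),(-.135,-.095,.03),(.095,-.095,.03),(-.135,-.095,0)]
V=[D(7,311),D(121,446),D(328,330),D(121,466)]
for o in ([(a,P,U)],[(b,Q,V)],[(a,P,U),(b,Q,V)]):
    p,r=fit(o,[.61,.03,.08]);print(p.round(4),np.degrees(p[2]).round(2));print(r.round(1).tolist())
for cam in (a,b): print(proj(cam,w(p,[(0,-.178,.271),(0,-.130,.271),(0,-.226,.271),(0,-.122,.201)])).round(1).tolist())
E
```

```text
yaw 21.235341795661636
yaw 21.600061203297198
width 0.0384554952228524
center [0.48738363 0.36988351] from dowel [0.4874342  0.37008464] grip [0.4520078  0.35600725] 21.417715788619223
[0.6023 0.031  0.0477] 2.73
[[-1.2, -1.7], [-0.2, 0.8], [1.4, -1.2], [-0.6, 1.5], [0.9, -0.4]]
[0.6057 0.0272 0.0638] 3.66
[[-1.8, -0.8], [0.2, -0.0], [1.1, -0.1], [0.0, 0.5]]
[0.6042 0.0293 0.0682] 3.91
[[-2.2, -1.2], [-0.2, 0.8], [0.5, -2.0], [-0.6, 1.5], [0.0, -1.3], [-2.4, -0.9], [-0.3, -0.2], [0.5, -0.4], [-0.4, 0.4]]
[[276.8, 146.9], [284.6, 154.0], [269.4, 140.1], [287.3, 173.2]]
[[370.2, 202.1], [359.6, 193.0], [381.3, 211.7], [355.9, 208.0]]
```

```bash
python3 - <<'E'
from h import *; from plant import *
s=read_state();print(s["position"],s["tool_rot"],s["qpos"].round(1))
plan(s["position"],s["tool_rot"],[((.452,.356,.06),21.4,4),((.452,.356,.010),21.4,3)],85)
E
```

```text
[0.45414229 0.36044389 0.24861767] [-1.79997731e+02 -5.63169061e-02  2.05648313e+01] [ -39.5   17.6   -3.9  100.5    1.4   62.  -113.3]
[-0.9, 0.9, 47.2, -0.0, -0.0, -0.004, 85.0]
[-1.0, 0.8, 47.1, -0.0, -0.0, -0.004, 85.0]
[-0.9, 0.9, 47.2, -0.0, -0.0, -0.003, 85.0]
[-1.0, 0.8, 47.1, -0.0, -0.001, -0.004, 85.0]
- [0.452 0.356 0.06 ] [-180.     0.    21.4]
[0.0, -0.0, 16.7, -0.0, 0.0, 0.0, 85.0]
[0.0, -0.0, 16.6, -0.0, 0.0, 0.0, 85.0]
[0.0, -0.0, 16.7, -0.0, 0.0, 0.0, 85.0]
- [0.452 0.356 0.01 ] [-180.     0.    21.4]
```

Request:
send_rows(series=[[[-0.9,0.9,47,0,0,-0.004,85],[-1,0.9,47,0,0,-0.004,85],[-1,0.9,47,0,0,-0.004,85],[-1,0.9,27,0,0,-0.004,85],[0,0,0,0,0,0,85]]])

```text
t: 2.8
position: [0.4501, 0.3551, 0.0784]
tool_rot: [179.9, 0.2, 21.5]
ft_force: [0.4, 0.3, 0.5]
width: 0.997
```

Request:
send_rows(series=[[[2,0,30,0,0,0,85],[0,0,25,0,0,0,85],[0,0,13,0,0,0,85],[0,0,0,0,0,0,85],[0,0,0,0,0,0,60]]], newtons=60)

```text
t: 3.42
position: [0.4536, 0.358, 0.0134]
tool_rot: [-180.0, -0.1, 21.6]
ft_force: [0.3, -0.8, 0.6]
width: 0.814
```

Request:
send_rows(series=[[[0,0,0,0,0,0,45],[0,0,0,0,0,0,34],[0,0,0,0,0,0,30],[0,0,0,0,0,0,30],[0,0,0,0,0,0,30]]])

```text
t: 4.05
position: [0.4534, 0.3578, 0.0133]
tool_rot: [-180.0, -0.1, 21.6]
ft_force: [-0.1, -0.5, 5.6]
width: 0.454
```

```bash
python3 - <<'E'
from h import *; from plant import *
s=read_state();print(s["position"],s["tool_rot"],s["ft_force"])
plan(s["position"],s["tool_rot"],[((.45,.357,.13),21.6,3),((.436,.018,.15),3.8,10)],25)
E
```

```text
[0.45342386 0.35777297 0.01327756] [-1.79971683e+02 -1.02108186e-01  2.15791606e+01] [-0.07389235 -0.54150428  5.58939401]
[-1.1, -0.2, -38.9, -0.0, -0.001, -0.0, 25.0]
[-1.1, -0.2, -38.9, -0.0, -0.0, -0.0, 25.0]
[-1.1, -0.2, -38.9, -0.0, -0.001, -0.0, 25.0]
- [0.45  0.357 0.13 ] [-180.     0.    21.6]
[-13.8, 31.0, -2.0, -0.0, 0.0, 0.031, 25.0]
[-12.8, 31.4, -2.0, -0.0, 0.0, 0.031, 25.0]
[-11.8, 31.8, -2.0, -0.0, 0.0, 0.031, 25.0]
[-10.8, 32.2, -2.1, -0.0, 0.0, 0.031, 25.0]
[-9.9, 32.5, -2.0, -0.0, 0.0, 0.031, 25.0]
[-8.8, 32.7, -2.0, -0.0, 0.0, 0.031, 25.0]
[-7.8, 33.0, -2.0, -0.0, 0.0, 0.031, 25.0]
[-6.8, 33.3, -2.0, -0.0, 0.0, 0.031, 25.0]
[-5.7, 33.4, -2.0, -0.0, 0.0, 0.031, 25.0]
[-4.7, 33.6, -2.0, -0.0, 0.0, 0.031, 25.0]
- [0.436 0.018 0.15 ] [-180.     0.     3.8]
```

Request:
send_rows(series=[[[-1,0,-15,0,0,0,25],[-1,0,-40,0,0,0,25],[-1,0,-45,0,0,0,25],[-7,15,-17,0,0,0.016,25],[-13.8,31,-2,0,0,0.031,25]]])

```text
t: 4.68
position: [0.4471, 0.3072, 0.1332]
tool_rot: [-179.9, -0.2, 19.0]
ft_force: [-1.1, -1.0, -3.7]
width: 0.455
```

Request:
send_rows(series=[[[-12.8,31.4,-2,0,0,0.031,25],[-11.8,31.8,-2,0,0,0.031,25],[-10.8,32.2,-2,0,0,0.031,25],[-9.9,32.5,-2,0,0,0.031,25],[-8.8,32.7,-2,0,0,0.031,25]]])

```text
t: 5.3
position: [0.4364, 0.1351, 0.1414]
tool_rot: [180.0, 0.0, 10.0]
ft_force: [0.5, -0.0, -3.3]
width: 0.455
```

Request:
send_rows(series=[[[-7.8,33,-2,0,0,0.031,25],[-6.8,33.3,-2,0,0,0.031,25],[-5.7,33.4,-2,0,0,0.031,25],[-2.5,17,-1,0,0,0.016,25],[0,0,0,0,0,0,25]]])

```text
t: 5.92
position: [0.4301, 0.0171, 0.1483]
tool_rot: [-180.0, -0.0, 3.7]
ft_force: [-0.6, 0.2, -3.6]
width: 0.455
```

```bash
python3 - <<'E'
from plant import *
from h import *
c=camera("wrist");np.savez("w2.npz",**c)
s=read_state();print(s["position"],s["tool_rot"],s["ft_force"],s["width"],s["t"])
im=c["image"][:,:,::-1].copy();cv2.imwrite("pics/w2.png",im)
im=cv2.resize(im[0:260,120:520],(800,520),interpolation=cv2.INTER_CUBIC);cv2.imwrite("pics/w2c.png",im)
E
```

```text
[0.43033817 0.01832169 0.14821362] [-1.79961115e+02 -7.66599842e-03  3.78674691e+00] [ 0.45494344  0.86066295 -4.02918074] 0.45496522098322684 5.975
```

View pics/w2c.png

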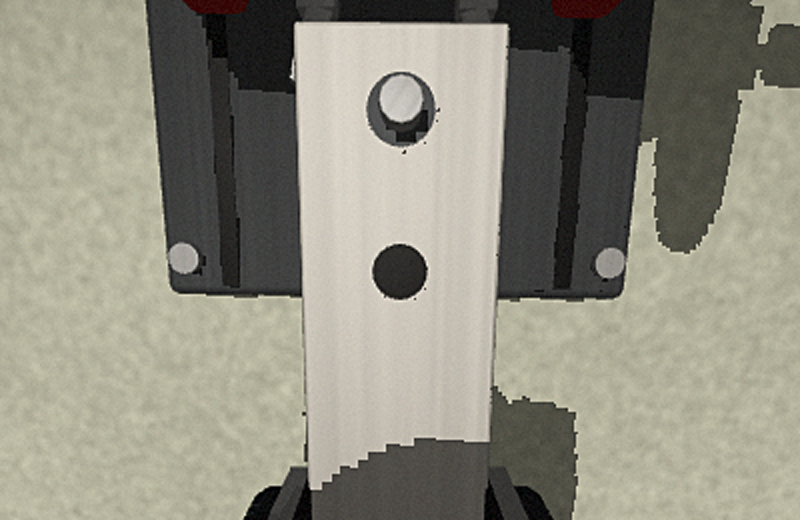

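The wrist crop shows the bar squarely held, dowel at (402,98). The base's near edge runs from (180,291) to (618,297) and its sides are visible. I'll fit the press and the held bar from these.

```bash
cat > edges.py <<'E'
from h import *
def sub(d): 
    i=int(np.argmax(d)); 
    if 0<i<len(d)-1:
        a,b,c=d[i-1:i+2]; i+= .5*(a-c)/(a-2*b+c+1e-9)
    return i+.5
def hedge(g,rows,c0,c1,sg):  # vertical-ish edge: per row u
    return [(c0+sub(sg*np.diff(g[v,c0:c1])),v) for v in rows]
def vedge(g,cols,r0,r1,sg):
    return [(u,r0+sub(sg*np.diff(g[r0:r1,u]))) for u in cols]
def line(c,pts,z):  # robust world line: point, dir
    W=np.array([back(c,p,z)[:2] for p in pts],np.float32)
    vx,vy,x,y=cv2.fitLine(W,cv2.DIST_HUBER,0,.001,.001).ravel()
    return np.array([x,y]),np.array([vx,vy])
E
python3 - <<'E'
from edges import *
c=ld("w2.npz");g=cv2.GaussianBlur(cv2.cvtColor(c["image"],cv2.COLOR_RGB2GRAY).astype(float),(3,3),0)
zt=.1482-.0133+.024
Lb=hedge(g,range(6,132,5),180,215,-1); Rb=hedge(g,range(75,135,5),425,450,1)
Nb=vedge(g,list(range(215,265,5))+list(range(378,422,5)),135,165,1)
bl=hedge(g,range(60,200,6),260,285,1); br=hedge(g,range(60,200,6),360,380,-1)
be=vedge(g,range(275,368,6),3,30,1)
an=lambda d:np.degrees(np.arctan2(d[1],d[0]))
for n,p,z in(("Lb",Lb,.03),("Rb",Rb,.03),("Nb",Nb,.03),("bl",bl,zt),("br",br,zt),("be",be,zt)):
    q,d=line(c,p,z);print(n,q.round(4),d.round(4),an(d).round(2), np.array(p)[::6].round(1).tolist())
E
```

```text
Lb [0.529 0.117] [0.9986 0.0526] 3.02 [[192.8, 6.0], [195.3, 36.0], [197.8, 66.0], [200.5, 96.0], [202.4, 126.0]]
Rb [ 0.5146 -0.0718] [0.9986 0.0528] 3.02 [[438.6, 75.0], [435.5, 105.0]]
Nb [0.4684 0.0332] [ 0.0516 -0.9987] -87.04 [[215.0, 146.5], [245.0, 148.3], [388.0, 148.5], [418.0, 149.2]]
bl [0.4849 0.0395] [0.9979 0.065 ] 3.73 [[268.1, 60.0], [269.5, 96.0], [270.7, 132.0], [272.6, 168.0]]
br [0.4886 0.0006] [0.9989 0.0479] 2.75 [[371.6, 60.0], [370.2, 96.0], [368.3, 132.0], [365.6, 168.0]]
be [0.5323 0.0194] [ 0.0528 -0.9986] -86.97 [[275.0, 10.6], [311.0, 10.8], [347.0, 11.4]]
```

Request:
send_rows(series=[[[0,-1,30,0,0,0,25],[0,0,40,0,0,0,25],[0,0,27,0,0,0,25],[0,0,4,0,0,0,25],[0,0,0,0,0,0,25]]])

```text
t: 6.6
position: [0.431, 0.0197, 0.0475]
tool_rot: [-180.0, -0.0, 3.9]
ft_force: [0.2, -1.1, -2.9]
width: 0.451
```

Request:
send_rows(series=[[[0,0,2,0,0,0,25],[0,0,1,0,0,0,25],[0,0,0.5,0,0,0,25],[0,0,0,0,0,0,25],[0,0,0,0,0,0,25]]])

```text
t: 7.22
position: [0.4304, 0.0187, 0.0437]
tool_rot: [-180.0, -0.0, 3.8]
ft_force: [-0.8, -0.5, -2.7]
width: 0.452
```

Request:
send_rows(series=[[[6,0,0.3,0,0,0,25],[10,0,0,0,0,0,25],[10,0,0,0,0,0,25],[6,0,0,0,0,0,25],[0,0,0,0,0,0,25]]])

```text
t: 7.85
position: [0.4633, 0.0209, 0.0433]
tool_rot: [-180.0, -0.1, 3.8]
ft_force: [0.9, -0.8, -1.8]
width: 0.453
```

```bash
python3 - <<'E'
from plant import *
from h import *
c=camera("wrist");np.savez("w3.npz",**c)
s=read_state();print(s["position"],s["tool_rot"],s["ft_force"],s["torque"],s["width"],s["t"])
im=c["image"][:,:,::-1].copy()
im=cv2.resize(im[0:200,190:450],(780,600),interpolation=cv2.INTER_CUBIC);cv2.imwrite("pics/w3c.png",im)
E
```

```text
[0.46286236 0.0208317  0.04332522] [-1.79999460e+02 -5.06171280e-02  3.77021249e+00] [-0.02561079  0.61591597 -2.98187096] [ 0.03071148 -0.1316774  -0.04672768] 0.454138919460195 7.9
```

View pics/w3c.png

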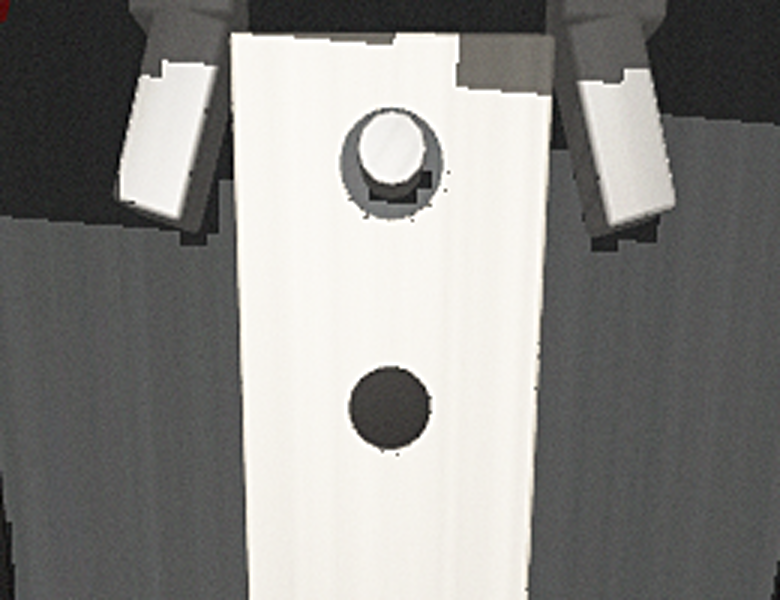

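The crop shows the bar end in the funnel, centred between the guides (left gap about 6 px, right about 12 px). I'll advance it gently.

Request:
send_rows(series=[[[4,0,0.2,0,0,0,25],[4,0,0,0,0,0,25],[4,0,0,0,0,0,25],[4,0,0,0,0,0,25],[0,0,0,0,0,0,25]]])

```text
t: 8.52
position: [0.4786, 0.0218, 0.0432]
tool_rot: [180.0, -0.0, 3.8]
ft_force: [-3.2, -0.3, 3.8]
width: 0.454
```

Request:
send_rows(series=[[[5,0,-0.2,0,0,0,25],[5,0,0,0,0,0,25],[4,0,0,0,0,0,25],[4,0,0,0,0,0,25],[0,0,0,0,0,0,25]]])

```text
t: 9.15
position: [0.4921, 0.021, 0.0432]
tool_rot: [179.9, 0.5, 3.6]
ft_force: [-12.3, -5.0, 15.4]
width: 0.451
```

Request:
send_rows(series=[[[3,0,-0.3,0,0,0,25],[4,0,-0.2,0,0,0,25],[4,0,0,0,0,0,25],[3,0,0,0,0,0,25],[0,0,0,0,0,0,25]]])

```text
t: 9.78
position: [0.508, 0.0219, 0.0433]
tool_rot: [179.9, 0.3, 3.6]
ft_force: [-6.1, -3.9, 3.9]
width: 0.453
```

Request:
send_rows(series=[[[2,0,0,0,0,0,25],[2,0,0,0,0,0,25],[1.5,0,0,0,0,0,25],[0,0,0,0,0,0,25],[0,0,0,0,0,0,25]]])

```text
t: 10.4
position: [0.5131, 0.0222, 0.0433]
tool_rot: [179.9, 0.3, 3.6]
ft_force: [-7.9, -4.8, 5.4]
width: 0.452
```

Request:
send_rows(series=[[[1,0,0,0,0,0,25],[0.5,0,0,0,0,0,25],[0.5,0,0,0,0,0,25],[0.5,0,0,0,0,0,25],[0,0,0,0,0,0,25]]])

```text
t: 11.02
position: [0.5154, 0.0223, 0.0432]
tool_rot: [179.9, 0.3, 3.6]
ft_force: [-8.3, -5.1, 4.6]
width: 0.447
```

Request:
send_rows(series=[[[0.5,0,0,0,0,0,25],[0.4,0,0,0,0,0,25],[0.4,0,0,0,0,0,25],[0,0,0,0,0,0,25],[0,0,0,0,0,0,25]]])

```text
t: 11.65
position: [0.5166, 0.0223, 0.0433]
tool_rot: [179.9, 0.4, 3.6]
ft_force: [-8.1, -4.2, 5.9]
width: 0.457
```

Request:
send_rows(series=[[[0.4,0,0,0,0,0,25],[0.4,0,0,0,0,0,25],[0.4,0,0,0,0,0,25],[0,0,0,0,0,0,25],[0,0,0,0,0,0,25]]])

```text
t: 12.28
position: [0.5168, 0.0223, 0.0432]
tool_rot: [179.9, 0.5, 3.6]
ft_force: [-10.3, -4.9, 7.2]
width: 0.452
```

Request:
send_rows(series=[[[0.4,0,0,0,0,0,25],[0.4,0,0,0,0,0,25],[0,0,0,0,0,0,25],[0,0,0,0,0,0,25],[0,0,0,0,0,0,25]]])

```text
t: 12.9
position: [0.5168, 0.0224, 0.0432]
tool_rot: [179.9, 0.6, 3.6]
ft_force: [-12.5, -4.8, 11.2]
width: 0.456
```

Request:
send_rows(series=[[[0.6,0,-0.2,0,0,0,25],[0.6,0,-0.2,0,0,0,25],[0.6,0,0,0,0,0,25],[0,0,0,0,0,0,25],[0,0,0,0,0,0,25]]])

```text
t: 13.52
position: [0.5168, 0.0224, 0.0432]
tool_rot: [179.9, 0.8, 3.6]
ft_force: [-15.5, -4.4, 12.2]
width: 0.453
```

Request:
send_rows(series=[[[-0.7,0,-0.3,0,0,0,35],[-0.7,0,-0.3,0,0,0,50],[0,0,0,0,0,0,70],[0,0,0,0,0,0,85],[0,0,0,0,0,0,85]]])

```text
t: 14.15
position: [0.5224, 0.025, 0.0449]
tool_rot: [-180.0, -0.1, 3.8]
ft_force: [-0.7, -0.7, 0.5]
width: 0.987
```

```bash
python3 - <<'E'
from plant import *
from h import *
c=camera("wrist");np.savez("w4.npz",**c);d=camera("side");np.savez("side4.npz",**d)
s=read_state();print(s["position"],s["tool_rot"],s["ft_force"],s["width"],s["t"])
im=c["image"][:,:,::-1];a=cv2.resize(im[0:200,190:450],(520,400),interpolation=cv2.INTER_CUBIC)
b=cv2.resize(d["image"][155:255,295:365,::-1],(280,400),interpolation=cv2.INTER_CUBIC)
cv2.imwrite("pics/w4c.png",np.hstack([a,b]))
E
```

```text
[0.52212987 0.02485529 0.0448412 ] [-1.79994921e+02 -2.75340576e-02  3.78308504e+00] [ 0.02016429  0.87042769 -0.34166151] 0.9905788109598248 14.25
```

View pics/w4c.png

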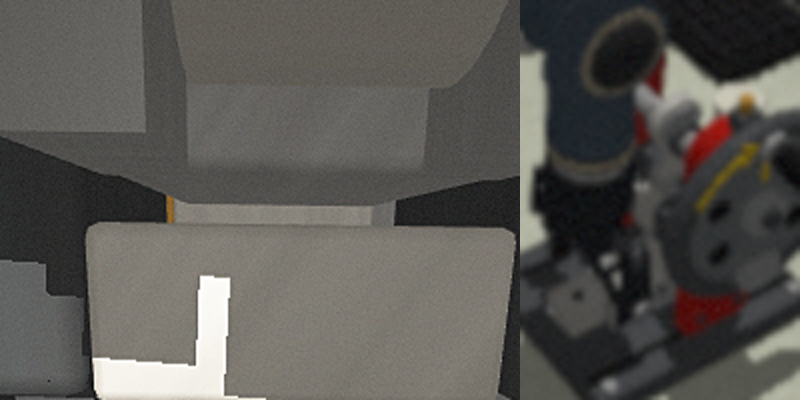

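The camera is inside the ram guide here, so the view tells me little: the punch is overhead, and the side view shows the fingers open. Forces are zero. I'll back off and measure the bar's rear edge against the base.

Request:
send_rows(series=[[[-15,0,0,0,0,0,85],[-25,0,0,0,0,0,85],[-25,0,-10,0,0,0,85],[-12,0,-40,0,0,0,85],[0,0,-40,0,0,0,85]]])

```text
t: 14.88
position: [0.4422, 0.0193, 0.1352]
tool_rot: [180.0, 0.2, 3.8]
ft_force: [0.9, 0.5, 0.2]
width: 0.993
```

Request:
send_rows(series=[[[0,0,-50,0,0,0,85],[0,0,-50,0,0,0,85],[0,0,-50,0,0,0,85],[0,0,-50,0,0,0,85],[0,0,0,0,0,0,85]]])

```text
t: 15.5
position: [0.446, 0.0197, 0.3383]
tool_rot: [-179.9, -0.5, 3.8]
ft_force: [-0.5, -0.0, -0.1]
width: 0.998
```

```bash
python3 - <<'E'
from plant import *
from h import *
c=camera("wrist");np.savez("w5.npz",**c)
s=read_state();print(s["position"],s["tool_rot"],s["ft_force"],s["width"],s["t"],s["qpos"].round(1))
im=c["image"][:,:,::-1];cv2.imwrite("pics/w5.png",cv2.resize(im[0:300,120:520],(800,600),interpolation=cv2.INTER_CUBIC))
E
```

```text
[0.44473074 0.01957821 0.33590237] [-1.79966676e+02 -1.76691805e-01  3.77324064e+00] [ 0.4222434   0.27436444 -1.53884393] 0.9955409583073745 15.55 [-15.   -0.    7.1 109.8  -0.   70.  -94.1]
```

View pics/w5.png

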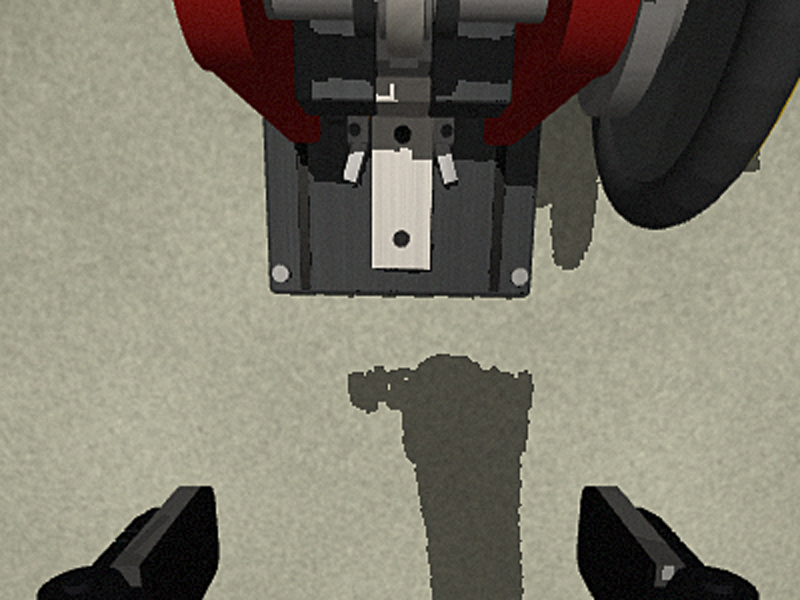

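```bash
python3 - <<'E'
from edges import *
c=ld("w5.npz");g=cv2.GaussianBlur(cv2.cvtColor(c["image"],cv2.COLOR_RGB2GRAY).astype(float),(3,3),0)
rear=vedge(g,range(309,334,3),128,140,-1);near=vedge(g,list(range(268,375,4)),140,156,1)
L=hedge(g,range(65,140,5),245,265,-1);R=hedge(g,range(100,140,5),375,395,1)
bl=hedge(g,range(85,132,4),300,312,1);br=hedge(g,range(85,132,4),330,342,-1)
an=lambda d:np.degrees(np.arctan2(d[1],d[0]))
o={}
for n,p,z in(("rear",rear,.054),("near",near,.03),("L",L,.03),("R",R,.03),("bl",bl,.054),("br",br,.054)):
    o[n]=line(c,p,z);print(n,o[n][0].round(4),an(o[n][1]).round(2))
u=np.array([np.cos(np.radians(3)),np.sin(np.radians(3))]);v=np.array([-u[1],u[0]])
print("rear-near (20)",(o["rear"][0]-o["near"][0])@u,"base mid",(o["L"][0]+o["R"][0])@v/2,"bar mid",(o["bl"][0]+o["br"][0])@v/2)
s=__import__("plant").read_state()
for z in (.40,):
    plan(s["position"],s["tool_rot"],[((.50,-.02,.40),30,3),((.6146,-.151,.38),93.4,7),((.6146,-.151,.30),93.4,3)],85)
E
```

```text
rear [0.49   0.0192] -87.92
near [0.4682 0.0301] -86.93
L [0.5349 0.1179] 2.94
R [ 0.5173 -0.0723] 3.03
bl [0.5227 0.042 ] 3.08
br [0.5258 0.0029] 2.74
rear-near (20) 0.021240135287672744 base mid -0.004762474627434076 bar mid -0.004980757714347486
[17.6, 14.4, -21.3, 0.0, -0.001, -0.153, 85.0]
[15.2, 16.8, -21.4, 0.0, -0.001, -0.152, 85.0]
[12.4, 19.0, -21.3, 0.0, -0.001, -0.153, 85.0]
- [ 0.5  -0.02  0.4 ] [180.  -0.  30.]
[4.8, 24.4, 2.9, 0.0, -0.0, -0.158, 85.0]
[0.9, 24.8, 2.8, 0.0, -0.0, -0.158, 85.0]
[-3.0, 24.7, 2.9, 0.0, 0.0, -0.158, 85.0]
[-6.9, 23.9, 2.8, 0.0, 0.0, -0.158, 85.0]
[-10.5, 22.6, 2.9, 0.0, 0.0, -0.158, 85.0]
[-13.9, 20.5, 2.9, 0.0, 0.0, -0.158, 85.0]
[-17.0, 18.2, 2.8, 0.0, 0.0, -0.158, 85.0]
- [ 0.6146 -0.151   0.38  ] [180.    0.   93.4]
[-0.0, -0.0, 26.7, 0.0, 0.0, -0.0, 85.0]
[-0.0, -0.0, 26.7, 0.0, 0.0, -0.0, 85.0]
[-0.0, -0.1, 26.6, 0.0, 0.0, -0.0, 85.0]
- [ 0.6146 -0.151   0.3   ] [180.    0.   93.4]
```

Bar rear is 21.2 mm from the base edge (nominal 20) and lateral offset is -0.2 mm, so it's home and straight on the fence. Now to the handle.

Request:
send_rows(series=[[[17.6,14.4,-21,0,0,-0.153,85],[15.2,16.8,-21,0,0,-0.153,85],[12.4,19,-21,0,0,-0.153,85],[4.8,24.4,2.9,0,0,-0.158,85],[0.9,24.8,2.9,0,0,-0.158,85]]])

```text
t: 16.18
position: [0.5326, -0.0577, 0.3899]
tool_rot: [-179.8, 0.1, 48.5]
ft_force: [0.4, 0.2, -0.0]
width: 0.999
```

Request:
send_rows(series=[[[-3,24.7,2.9,0,0,-0.158,85],[-6.9,23.9,2.9,0,0,-0.158,85],[-10.5,22.6,2.9,0,0,-0.158,85],[-13.9,20.5,2.9,0,0,-0.158,85],[-17,18.2,2.9,0,0,-0.158,85]]])

```text
t: 16.8
position: [0.6145, -0.151, 0.3748]
tool_rot: [-179.8, -0.1, 93.7]
ft_force: [0.1, 0.5, -0.7]
width: 0.996
```

Request:
send_rows(series=[[[0,0,0,0,0,0,85],[0,0,0,0,0,0,85],[0,0,0,0,0,0,85],[0,0,0,0,0,0,85],[0,0,0,0,0,0,85]]])

```text
t: 17.42
position: [0.6151, -0.1503, 0.3779]
tool_rot: [180.0, -0.0, 93.5]
ft_force: [0.3, -0.3, 0.1]
width: 0.992
```

```bash
python3 - <<'E'
from plant import *
from h import *
c=camera("wrist");np.savez("w6.npz",**c)
s=read_state();print(s["position"],s["tool_rot"],s["ft_force"],s["t"],s["qpos"].round(1))
for O in [(.6038,.0269,np.radians(3.0)),(.6042,.0293,np.radians(3.9))]:
    print(proj(c,w(O,[(0,-.130,.271),(0,-.226,.271),(0,-.122,.271)])).round(1).tolist())
im=c["image"][:,:,::-1];cv2.imwrite("pics/w6.png",im)
E
```

```text
[ 0.61510011 -0.1504657   0.37775821] [ 1.79976223e+02 -1.37670695e-03  9.34480282e+01] [-0.8062351  -0.01166473 -0.28937751] 17.475 [ 3.  18.2  9.5 83.1 -3.  78.9 16. ]
[[317.3, 139.1], [316.5, 251.2], [317.3, 128.7]]
[[320.5, 136.0], [321.3, 248.6], [320.5, 125.6]]
```

View pics/w6.png

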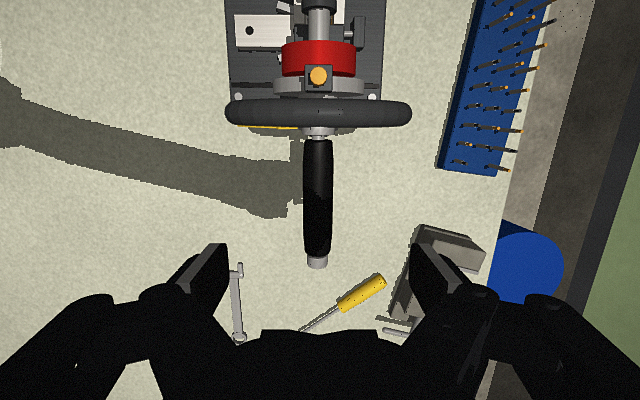

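The image shows the handle running from (318,139) to (317,256), about 1.3 mm left of the tool plane. I'll correct by -1.3 in tool y and descend.

Request:
send_rows(series=[[[0,-1.3,30,0,0,0,85],[0,0,35,0,0,0,85],[0,0,30,0,0,0,85],[0,0,16,0,0,0,85],[0,0,0,0,0,0,85]]], newtons=45)

```text
t: 18.1
position: [0.6136, -0.1507, 0.2658]
tool_rot: [-179.9, -0.0, 93.4]
ft_force: [-0.7, -0.3, -0.9]
width: 0.996
```

Request:
send_rows(series=[[[0,0,5,0,0,0,70],[0,0,0,0,0,0,50],[0,0,0,0,0,0,32],[0,0,0,0,0,0,22],[0,0,0,0,0,0,18]]], newtons=45)

```text
t: 18.73
position: [0.6142, -0.1508, 0.2623]
tool_rot: [179.9, 0.0, 93.4]
ft_force: [-0.5, 1.2, 3.5]
width: 0.276
```

Request:
send_rows(series=[[[0,0,0,0,0,0,15],[0,0,0,0,0,0,15],[0,0,0,0,0,0,15],[0,0,0,0,0,0,15],[0,0,0,0,0,0,15]]])

```text
t: 19.35
position: [0.6142, -0.1509, 0.2623]
tool_rot: [179.9, 0.0, 93.4]
ft_force: [-0.8, -0.4, 5.2]
width: 0.276
```

```bash
python3 - <<'E'
from plant import *
import numpy as np
s=read_state();print(s["position"],s["tool_rot"],s["ft_force"],s["width"]*85.4,s["t"],s["qpos"].round(1))
th=np.arange(0,6.3,.1)
for a,b in zip(th[:-1],th[1:]): print(f"{b:.1f}: {70*(np.sin(b)-np.sin(a)):.1f} {70*(np.cos(a)-np.cos(b)):.1f}",end=" | ")
E
```

```text
[ 0.61422884 -0.15085048  0.26225654] [1.79928668e+02 8.61160892e-03 9.34376233e+01] [-0.75152957 -0.35712758  5.2030766 ] 23.546574246881608 19.35 [ 3.4 21.7  8.9 93.  -3.6 65.5 16.6]
0.1: 7.0 0.3 | 0.2: 6.9 1.0 | 0.3: 6.8 1.7 | 0.4: 6.6 2.4 | 0.5: 6.3 3.0 | 0.6: 6.0 3.7 | 0.7: 5.6 4.2 | 0.8: 5.1 4.8 | 0.9: 4.6 5.3 | 1.0: 4.1 5.7 | 1.1: 3.5 6.1 | 1.2: 2.9 6.4 | 1.3: 2.2 6.6 | 1.4: 1.5 6.8 | 1.5: 0.8 6.9 | 1.6: 0.1 7.0 | 1.7: -0.6 7.0 | 1.8: -1.2 6.9 | 1.9: -1.9 6.7 | 2.0: -2.6 6.5 | 2.1: -3.2 6.2 | 2.2: -3.8 5.9 | 2.3: -4.4 5.4 | 2.4: -4.9 5.0 | 2.5: -5.4 4.5 | 2.6: -5.8 3.9 | 2.7: -6.2 3.3 | 2.8: -6.5 2.7 | 2.9: -6.7 2.0 | 3.0: -6.9 1.3 | 3.1: -7.0 0.6 | 3.2: -7.0 -0.1 | 3.3: -7.0 -0.8 | 3.4: -6.8 -1.4 | 3.5: -6.7 -2.1 | 3.6: -6.4 -2.8 | 3.7: -6.1 -3.4 | 3.8: -5.7 -4.0 | 3.9: -5.3 -4.6 | 4.0: -4.8 -5.1 | 4.1: -4.3 -5.5 | 4.2: -3.7 -5.9 | 4.3: -3.1 -6.3 | 4.4: -2.5 -6.5 | 4.5: -1.8 -6.8 | 4.6: -1.1 -6.9 | 4.7: -0.4 -7.0 | 4.8: 0.3 -7.0 | 4.9: 1.0 -6.9 | 5.0: 1.6 -6.8 | 5.1: 2.3 -6.6 | 5.2: 3.0 -6.3 | 5.3: 3.6 -6.0 | 5.4: 4.2 -5.6 | 5.5: 4.7 -5.2 | 5.6: 5.2 -4.7 | 5.7: 5.6 -4.1 | 5.8: 6.0 -3.6 | 5.9: 6.4 -2.9 | 6.0: 6.6 -2.3 | 6.1: 6.8 -1.6 | 6.2: 6.9 -0.9 |
```

Request:
send_rows(series=[[[0,3,0,0,0,0,15],[0,4,0.3,0,0,0,15],[0,3.5,0.4,0,0,0,15],[0,3.4,0.6,0,0,0,15],[0,0,0,0,0,0,15]]])

```text
t: 19.98
position: [0.6292, -0.1501, 0.2607]
tool_rot: [179.8, 0.0, 93.4]
ft_force: [4.5, 0.1, 1.0]
width: 0.274
```

Request:
send_rows(series=[[[0,6.8,1.7,0,0,0,15],[0,6.6,2.4,0,0,0,15],[0,6.3,3,0,0,0,15],[0,6,3.7,0,0,0,15],[0,5.6,4.2,0,0,0,15]]])

```text
t: 20.6
position: [0.66, -0.1484, 0.2451]
tool_rot: [179.9, 0.0, 93.4]
ft_force: [3.1, -1.8, 4.3]
width: 0.273
```

Request:
send_rows(series=[[[0,5.1,4.8,0,0,0,15],[0,4.6,5.3,0,0,0,15],[0,4.1,5.7,0,0,0,15],[0,3.5,6.1,0,0,0,15],[0,2.9,6.4,0,0,0,15]]])

```text
t: 21.22
position: [0.6798, -0.1474, 0.2164]
tool_rot: [179.9, 0.0, 93.4]
ft_force: [5.1, -2.8, 3.0]
width: 0.279
```

Request:
send_rows(series=[[[0,2.2,6.6,0,0,0,15],[0,1.5,6.8,0,0,0,15],[0,0.8,6.9,0,0,0,15],[0,0.1,7,0,0,0,15],[0,-0.6,7,0,0,0,15]]])

```text
t: 21.85
position: [0.6837, -0.1472, 0.1848]
tool_rot: [179.9, 0.0, 93.4]
ft_force: [-1.5, -1.6, 13.6]
width: 0.279
```

Request:
send_rows(series=[[[0,-1.2,6.9,0,0,0,15],[0,-1.9,6.7,0,0,0,15],[0,-2.6,6.5,0,0,0,15],[0,-3.2,6.2,0,0,0,15],[0,-3.8,5.9,0,0,0,15]]])

```text
t: 22.48
position: [0.6721, -0.1478, 0.153]
tool_rot: [179.7, 0.0, 93.4]
ft_force: [2.0, -1.1, 13.3]
width: 0.28
```

Request:
send_rows(series=[[[0,-4.4,5.4,0,0,0,15],[0,-4.9,5,0,0,0,15],[0,-5.4,4.5,0,0,0,15],[0,-5.8,3.9,0,0,0,15],[0,-6.2,3.3,0,0,0,15]]])

```text
t: 23.1
position: [0.6457, -0.1491, 0.1298]
tool_rot: [179.7, 0.0, 93.4]
ft_force: [5.1, -1.6, 8.2]
width: 0.276
```

Request:
send_rows(series=[[[0,-6.5,2.7,0,0,0,15],[0,-6.7,2,0,0,0,15],[0,-6.9,1.3,0,0,0,15],[0,-7,0.6,0,0,0,15],[0,-7,-0.1,0,0,0,15]]])

```text
t: 23.72
position: [0.6093, -0.1511, 0.1224]
tool_rot: [-180.0, -0.0, 93.4]
ft_force: [-0.0, -1.6, 9.3]
width: 0.276
```

Request:
send_rows(series=[[[0,-7,-0.8,0,0,0,15],[0,-6.8,-1.4,0,0,0,15],[0,-6.7,-2.1,0,0,0,15],[0,-6.4,-2.8,0,0,0,15],[0,-6.1,-3.4,0,0,0,15]]])

```text
t: 24.35
position: [0.5771, -0.1528, 0.1329]
tool_rot: [179.9, -0.0, 93.4]
ft_force: [3.9, -1.3, 6.2]
width: 0.272
```

Request:
send_rows(series=[[[0,-5.7,-4,0,0,0,15],[0,-5.3,-4.6,0,0,0,15],[0,-4.8,-5.1,0,0,0,15],[0,-4.3,-5.5,0,0,0,15],[0,-3.7,-5.9,0,0,0,15]]])

```text
t: 24.98
position: [0.5535, -0.1541, 0.1573]
tool_rot: [179.9, -0.0, 93.5]
ft_force: [7.0, -1.1, 2.7]
width: 0.278
```

Request:
send_rows(series=[[[0,-3.1,-6.3,0,0,0,15],[0,-2.5,-6.5,0,0,0,15],[0,-1.8,-6.8,0,0,0,15],[0,-1.1,-6.9,0,0,0,15],[0,-0.4,-7,0,0,0,15]]])

```text
t: 25.6
position: [0.5442, -0.1545, 0.1901]
tool_rot: [-180.0, -0.0, 93.5]
ft_force: [5.5, -2.4, -1.9]
width: 0.275
```

Request:
send_rows(series=[[[0,0.3,-7,0,0,0,15],[0,1,-6.9,0,0,0,15],[0,1.6,-6.8,0,0,0,15],[0,2.3,-6.6,0,0,0,15],[0,3,-6.3,0,0,0,15]]])

```text
t: 26.22
position: [0.5511, -0.1542, 0.2228]
tool_rot: [-179.8, -0.1, 93.4]
ft_force: [4.5, -2.0, -3.9]
width: 0.274
```

Request:
send_rows(series=[[[0,3.6,-6,0,0,0,15],[0,4.2,-5.6,0,0,0,15],[0,4.7,-5.2,0,0,0,15],[0,5.2,-4.7,0,0,0,15],[0,5.6,-4.1,0,0,0,15]]])

```text
t: 26.85
position: [0.5754, -0.1529, 0.2506]
tool_rot: [-179.9, -0.0, 93.4]
ft_force: [-1.7, -0.6, 1.2]
width: 0.274
```

Request:
send_rows(series=[[[0,6,-3.6,0,0,0,15],[0,6.4,-2.9,0,0,0,15],[0,5,-1.8,0,0,0,15],[0,4,-1.1,0,0,0,15],[0,0,0,0,0,0,15]]])

```text
t: 27.48
position: [0.5962, -0.1519, 0.2599]
tool_rot: [-179.9, -0.0, 93.4]
ft_force: [-5.8, -0.6, 7.0]
width: 0.273
```

Request:
send_rows(series=[[[0,4,-0.9,0,0,0,15],[0,4,-0.6,0,0,0,15],[0,3.5,-0.4,0,0,0,15],[0,3,-0.2,0,0,0,15],[0,0,0,0,0,0,15]]])

```text
t: 28.1
position: [0.6134, -0.1509, 0.2623]
tool_rot: [179.8, 0.0, 93.5]
ft_force: [3.1, -0.9, 4.0]
width: 0.277
```

Request:
send_rows(series=[[[0,1.2,0,0,0,0,15],[0,0,0,0,0,0,15],[0,0,0,0,0,0,15],[0,0,0,0,0,0,15],[0,0,0,0,0,0,15]]])

```text
t: 28.72
position: [0.6136, -0.1509, 0.2623]
tool_rot: [179.9, 0.0, 93.4]
ft_force: [1.6, -0.1, 5.4]
width: 0.279
```

Request:
send_rows(series=[[[0,0.4,0,0,0,0,25],[0,0,0,0,0,0,40],[0,0,0,0,0,0,60],[0,0,0,0,0,0,85],[0,0,0,0,0,0,85]]])

```text
t: 29.35
position: [0.6129, -0.1508, 0.2614]
tool_rot: [-180.0, -0.0, 93.4]
ft_force: [-0.2, -0.0, 0.9]
width: 0.996
```

Request:
send_rows(series=[[[0,0,-15,0,0,0,85],[0,0,-35,0,0,0,85],[0,0,-40,0,0,0,85],[0,0,-25,0,0,0,85],[0,0,0,0,0,0,85]]])

```text
t: 29.98
position: [0.6141, -0.1513, 0.3802]
tool_rot: [179.6, 0.1, 93.4]
ft_force: [-0.6, 0.7, 0.7]
width: 0.994
```

Request:
send_rows(series=[[[0,0,0,0,0,0,85],[0,0,0,0,0,0,85],[0,0,0,0,0,0,85],[0,0,0,0,0,0,85],[0,0,0,0,0,0,85]]])

```text
t: 30.6
position: [0.6131, -0.1508, 0.3764]
tool_rot: [-180.0, -0.0, 93.4]
ft_force: [0.7, -0.6, -0.1]
width: 0.998
```

```bash
python3 - <<'E'
from plant import *
from h import *
c=camera("wrist");np.savez("w7.npz",**c)
s=read_state();print(s["position"],s["tool_rot"],s["ft_force"],s["t"])
O=(.6038,.0269,np.radians(3.0))
p=np.array([.6151,-.1505,.3778])
print(proj(c,w(O,[(0,-.130,.271),(0,-.226,.271)])).round(1).tolist())
d=camera("scene")
im=c["image"][0:300,120:520,::-1];im2=d["image"][150:300,265:365,::-1]
cv2.imwrite("pics/w7.png",np.hstack([cv2.resize(im,(400,300)),cv2.resize(im2,(200,300),interpolation=cv2.INTER_CUBIC),cv2.resize(camera("side")["image"][150:275,275:358,::-1],(200,300),interpolation=cv2.INTER_CUBIC)]))
E
```

```text
[ 0.61310139 -0.15087548  0.37650817] [-1.79995601e+02 -3.60438232e-03  9.34371021e+01] [0.48849903 0.79580552 0.04075153] 30.65
[[319.9, 138.7], [319.0, 251.4]]
```

View pics/w7.png

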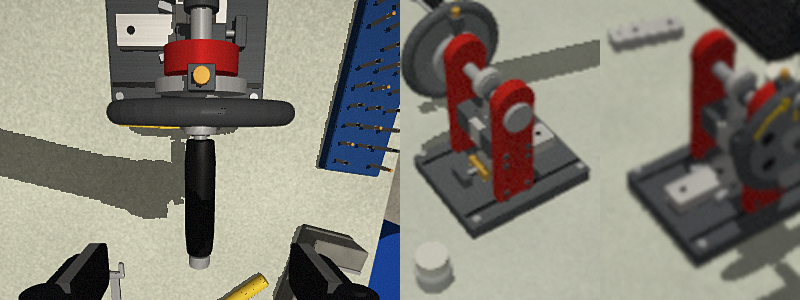

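The handle is at the top again at column 320 (predicted 319.5), and the bar lies in the channel with the fingers clear. One last numeric check that the bar didn't shift during the stroke, comparing the images from before and after.

```bash
python3 - <<'E'
from edges import *
for f in("w6","w7"):
    c=ld(f+".npz");g=cv2.GaussianBlur(cv2.cvtColor(c["image"],cv2.COLOR_RGB2GRAY).astype(float),(3,3),0)
    e=np.median([p[0] for p in hedge(g,range(18,44,3),228,245,1)]);b=np.median([p[0] for p in hedge(g,range(55,85,3),218,238,-1)])
    E=back(c,(e,31),.054);B=back(c,(b,70),.03);print(f,round(e,1),round(b,1),E.round(4),B.round(4),"rear-near",np.dot((E-B)[:2],[.9986,.0523]).round(4))
from plant import read_state; print(read_state()["qvel"].round(2))
E
```

```text
w6 234.5 227.7 [0.4895 0.0196 0.054 ] [ 0.4725 -0.0279  0.03  ] rear-near 0.0194
w7 236.3 229.0 [0.4901 0.019  0.054 ] [ 0.4725 -0.0284  0.03  ] rear-near 0.02
[ 0.    0.05 -0.11  0.03  0.01 -0.04 -0.  ]
```

```bash
python3 -c "
from plant import *
print(job_done())"
```

```text
the job is handed in; nothing more can be done
None
```

I slid the dowel bar between the guides and home against the brass stop, let go of it, then brought the flywheel round one full turn the arrow's way and let go. I handed the job in at about 31 s.

- **Bar:** The push peaked at about 16 N, counting roughly 8 N of drag. After the stroke the bar's rear edge measured 20.0 mm from the base edge, against 20 nominal. Just after I placed the bar it read 21.2 mm, and just before the stroke 19.4 mm, which is within camera accuracy. Sideways it sat within 0.2 mm of the base's centre line.
- **Flywheel:** I turned it at about 0.8 rad/s. The forces I read stayed around 14 N or less, and most of that came during the pressing part, as expected. When I let go, the handle was within 0.6 mm of where it started, about 0.01 rad. The last picture shows it at the top again.
- **Not checked:** I could not see the dowel directly, because the punch hides it. That it is flush follows from the full stroke and the pressing load I felt.
- **Other things on the table:** I touched none of them, and the gripper ended open and clear above the handle.

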